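# Probe the contact of the key that lost its cap

## Task

One of the three keys on the sloping test stand has lost its grey cap and shows its orange stem. Take the red spring-tipped probe out of its block and hold its tip on the brass spot right in front of that key, square to the sloping panel and pressed lightly, so that the spring tip is pushed about half way in. Touch neither of the other brass spots, leave everything else on the desk alone, and finish while still holding the probe there.

Things in the scene. Friction and masses are not known exactly. Their poses are not given: they have to be found in the camera images.
- probe_grip (a point): centre of the probe's red square grip, 16 x 16 mm across, 55 mm long (27 mm below to 28 mm above this point), where it is best held. Axes: z along the probe from tip to rear end; x and y square to the grip's flat sides. A black end cap ends 34 mm above this point, the tip is 76 mm below it. Starts upright in the block
- probe: the whole probe, about 80 g; origin on its axis at the underside of its black collar (26 mm diameter, 5 mm thick), which rests on the block's top at the start, 32 mm below the grip's centre; same axes as the grip. A steel barrel (10 mm diameter) reaches 30 mm below the collar, then the brass spring tip (5 mm diameter) 14 mm more
- probe_tip (a point): the very end of the probe's spring tip, 76 mm below the grip's centre along the probe's axis while the spring is out; same axes as the grip
- plunger (a joint): how far the spring tip is pushed into the barrel, in m: 0 fully out, 0.008 fully in. The spring pushes back with about 0.5 N at 0, 2.5 N half way in (0.004) and 4.5 N fully in
- block: fixed olive probe block, 70 x 70 mm and 60 mm high, with an upright hole of 17 mm diameter right through its middle; origin at the centre of its underside, z up. The probe's lower end hangs in the hole: lift the probe 50 mm or more straight up to clear it
- stand: fixed test stand, olive foot 150 x 200 mm; origin at the centre of its underside on the table, z up. It carries a white panel 150 x 200 mm with a green board, its face 45 mm high in the middle, sloping 18 degrees, low on the -x side. Three keys stand 55 mm apart along y, up to 21 mm out of the panel, each 44 mm up the slope from its brass spot
- bare_stem (a point): top of the orange cross-shaped stem of the key that has lost its cap (black switch 16 x 16 mm, stem top 16 mm above the panel). Which of the three key places it has changes from start to start; its own brass spot is the one nearest to it (about 37 mm away level; the others are 66 mm or more away)
- spot_left (a point): centre of the upper face of the left (stand's +y end) brass spot (16 mm diameter, 1.5 mm thick, ringed in white) on the sloping panel. Axes: z square to the panel, pointing up out of it (18 degrees from vertical, leaning to the stand's low side); y along the row of spots; x up the slope, from the spot to its key
- spot_mid (a point): centre of the upper face of the middle brass spot (16 mm diameter, 1.5 mm thick, ringed in white) on the sloping panel. Axes: z square to the panel, pointing up out of it (18 degrees from vertical, leaning to the stand's low side); y along the row of spots; x up the slope, from the spot to its key
- spot_right (a point): centre of the upper face of the right (stand's -y end) brass spot (16 mm diameter, 1.5 mm thick, ringed in white) on the sloping panel. Axes: z square to the panel, pointing up out of it (18 degrees from vertical, leaning to the stand's low side); y along the row of spots; x up the slope, from the spot to its key
- jar: bystander: loose brass-coloured jar with white lid, 60 mm diameter, 75 mm high; origin at the centre of its underside
- glue: bystander: loose white glue bottle with orange cap, 40 mm diameter, 100 mm high; origin at the centre of its underside
- tape: bystander: loose yellow roll of tape lying flat, 90 mm diameter, 20 mm high; origin at the centre of its underside
- driver: bystander: loose screwdriver lying on the desk, about 170 mm long along its x, red handle to -x; origin under its middle
- loose_cap: bystander: loose grey key cap, 26 x 26 x 11 mm; origin at the centre of its underside; it is not needed
There are look-alikes about, which are no part of the job. What is shaped like the probe but blue or turquoise is not meant.

How it is judged:
On the way:
1. the probe is lifted clear out of its block in the fingers (contact force between the fingers and probe above 1 N and z of probe_tip in the frame of block above 0.062 m and contact force between probe and block below 0.1 N), for 0.2 s.
At the end, for the whole second after the job is handed in: The probe is held still in the fingers, clear of its block, its tip within 7 mm of the centre of the brass spot in front of the bare key, its axis within 8 degrees of square to the panel, the spring tip pushed in between 1.5 and 6.5 mm of its 8 mm, pressing on the stand with 0.5 to 6 N (((horizontal distance between bare_stem and spot_left below 0.054 m and distance between probe_tip and spot_left below 0.007 m) or (horizontal distance between bare_stem and spot_mid below 0.054 m and distance between probe_tip and spot_mid below 0.007 m) or (horizontal distance between bare_stem and spot_right below 0.054 m and distance between probe_tip and spot_right below 0.007 m)) and value of joint plunger between 0.0015 and 0.0065 m and angle between the z axis of probe_tip and the z axis of spot_mid, either way round below 0.14 rad and contact force between probe and stand between 0.5 and 6 N and contact force between the fingers and probe above 1 N and contact force between probe and block below 0.1 N and linear speed of probe below 0.02 m/s); the arm keeps its last pose, push and grip.
It fails at once if the probe touches a brass spot of a key that has its cap ((horizontal distance between bare_stem and spot_left above 0.054 m and distance between probe_tip and spot_left below 0.01 m and contact force between probe and stand above 0.3 N) or (horizontal distance between bare_stem and spot_mid above 0.054 m and distance between probe_tip and spot_mid below 0.01 m and contact force between probe and stand above 0.3 N) or (horizontal distance between bare_stem and spot_right above 0.054 m and distance between probe_tip and spot_right below 0.01 m and contact force between probe and stand above 0.3 N)).
It fails at once if the probe is pressed hard on the stand (over 15 N) (contact force between probe and stand above 15 N).
It fails at once if a bystander is moved by more than 20 mm (distance of any of jar, glue, tape, driver, loose_cap from where it was at the start of the episode above 0.02 m).
It also fails if it takes over 42 s, if anything falls off the work surface, if the arm or the gripper's body presses on something with over 40 N, if the wrist force passes 120 N, or if a joint passes its speed limit or range.

## Robot

A 6-joint arm with a two-finger parallel gripper is mounted at the origin on the work surface. World frame = base frame: x ahead of the robot, y to its left, z up, the work surface at z = 0. Lengths are in m, angles in rad, forces in N, time in s.
With the tool pointing down it reaches from about 0.35 to 0.975 m from the base axis. Payload 7.1 kg.
Tool frame: the origin (TCP) lies midway between the tips of the shut fingers; the grasp point (between the pads) lies 19 mm behind it; z points along the fingers, x is the direction in which the jaws open and shut, and the axes are right-handed (so a half turn about z gives the same grasp; the last joint's range is limited). The gripper opens to 88 mm and grips with 3 to 60 N. Pads are 20 mm wide; open, the fingers measure 115 mm over their backs; the gripper's body (75 mm by 178 mm) begins 61 mm behind the grasp point.
Start: joints at [1.268, 0.423, 1.63, -0, 1.089, -0.019], TCP at [0.175, 0.6, 0.223] pointing down, gripper open.
Joint ranges: [-3, 3], [-0.9, 2.11], [0.09, 2.58], [-1.31, 4.45], [0.11, 2.69], [-2.54, 2.54]. Speed limits (rad/s): [2.39, 2.39, 3.01, 3.14, 3.14, 3.14].

## Interface

Orientations are given as a unit quaternion [w, x, y, z].
In Python, from station import move_pose, movel, movej, command_gripper, wait, inverse_kinematics, read_camera, camera_info, MotionError, job_done, get_time, get_joint_pos, get_qvel, get_effort, get_tcp_pos, get_ee_rot, get_ft_force, get_ft_torque, get_grip_width gives the robot as it stands. Calls block until the motion is done:
- move_pose(position, orientation): joint-space move of the TCP to a pose.
- movel(position, frame=None, v=0.15, until_force=None): straight line of the TCP; frame=None keeps the orientation; v is the mean speed in m/s. With until_force (N) it stops when the force on the tool has changed by that much, and returns True; else False.
- movej(angles): joint-space move.
- command_gripper(opening): opening from 0.0 (shut) to 1.0 (fully open); the grip force is fixed at half the most; returns when the fingers have stopped.
- wait(seconds).
- inverse_kinematics(position, orientation): joint angles nearest the present ones, or None.
- read_camera(name): name is "scene" or "top"; returns the picture (400x640x3 uint8, red, green, blue); there is no depth.
- camera_info(name): a dict with "intrinsics" (3x3 intrinsics, pixels), "dist" ([k1, k2, p1, p2, k3] as OpenCV has them; the pictures are not rectified), "T" (4x4, takes a point from camera to world coordinates). Camera axes: x right, y up, looking along -z (the intrinsics and any distortion apply to the point x, -y, -z); pixel columns grow to the right and rows downward; lengths in m; the calibration is good to about 2 mm. A picture is of the moment at which its call begins. camera_info takes no time and is no camera call.
A pose or a line that the arm cannot do raises MotionError and nothing moves.
- job_done(): hands the job in, once; it reports no verdict.
Readings, each from a call of its own:
- get_time(): time.
- get_joint_pos(): joint angles.
- get_qvel(): joint speeds.
- get_effort(): joint torques, N m.
- get_tcp_pos(): TCP position.
- get_ee_rot(): TCP orientation.
- get_ft_force(): force on the tool from outside, world axes, zero at the start.
- get_ft_torque(): the same for the moment, N m.
- get_grip_width(): opening from 0.0 (shut) to 1.0 (fully open).
Only numpy, scipy, OpenCV 4.12 (cv2) and the standard library are available. Lean on these libraries where they do the work, as an engineer would, in place of code of your own. Each camera call takes 0.05 s, during which the arm holds its last target. There are 200 camera calls.

## Working session

There is one attempt and no reset: what is moved stays moved. The work goes in short steps, each a Python script; the robot and the scene stay as the last script left them, time stands still between calls to the robot, and variables do not carry over. Pictures are saved under pics/ and viewed, about 8 in all and at most 12, crops included, and the job is handed in when it is done.

```bash
mkdir -p pics; python3 - <<'E'
from station import *
import cv2, numpy as np
for n in("scene","top"):
    im=read_camera(n); cv2.imwrite(f"pics/{n}0.png",im[:,:,::-1]); print(n,camera_info(n))
print(get_time(),get_ee_rot())
E
```

```text
scene {'intrinsics': array([[390.07256794,   0.        , 323.55565017],
       [  0.        , 390.07256794, 196.69724357],
       [  0.        ,   0.        ,   1.        ]]), 'dist': array([-0.00152881,  0.        ,  0.        ,  0.        ,  0.        ]), 'T': array([[-0.06991193, -0.72461628,  0.68559724,  1.37772475],
       [ 0.99754684, -0.05323212,  0.04546045,  0.04937978],
       [ 0.00355441,  0.68709358,  0.72656023,  0.89818917],
       [ 0.        ,  0.        ,  0.        ,  1.        ]])}
top {'intrinsics': array([[423.01711887,   0.        , 309.31636523],
       [  0.        , 423.01711887, 203.85799919],
       [  0.        ,   0.        ,   1.        ]]), 'dist': array([-0.01666461,  0.        ,  0.        ,  0.        ,  0.        ]), 'T': array([[ 0.00276232,  0.99214199, -0.12508653,  0.42498589],
       [-0.99997352,  0.00358271,  0.00633412, -0.00788656],
       [ 0.00673249,  0.12506572,  0.99212562,  1.50232812],
       [ 0.        ,  0.        ,  0.        ,  1.        ]])}
0.1 [ 4.14995020e-04  7.99992637e-01  6.00009423e-01 -5.48498614e-04]
```

View pics/scene0.png

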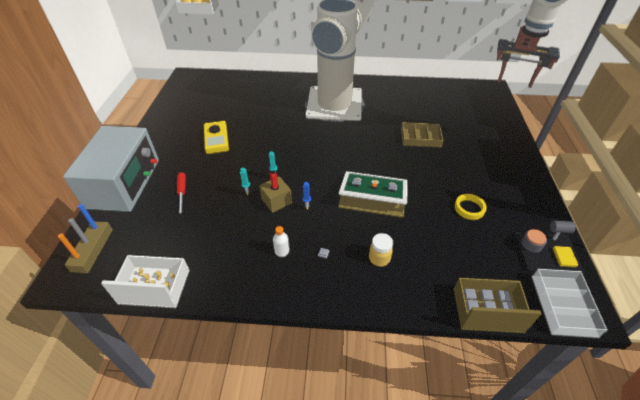

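View pics/top0.png

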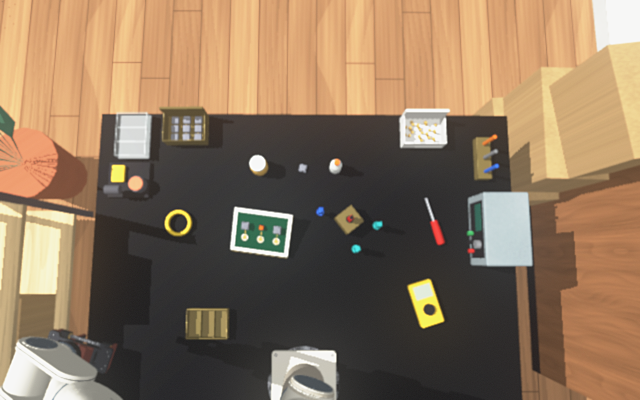

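The scene picture shows the red probe in its olive block at about (275,188), blue/turquoise look-alikes at (245,180), (272,160), (306,193), and the stand at (374,193). In the top picture the probe is at (349,218) and the stand at (262,232), with its orange stem apparently in the middle. I'll confirm both in one enlarged crop.

```bash
python3 - <<'E'
import cv2, numpy as np
t=cv2.imread("pics/top0.png");s=cv2.imread("pics/scene0.png")
a=cv2.resize(t[195:265,225:385],None,fx=5,fy=5,interpolation=cv2.INTER_CUBIC)[:, :800]
b=cv2.resize(s[145:220,255:415],None,fx=5,fy=5,interpolation=cv2.INTER_CUBIC)[:240+135]
c=np.vstack([a[:300],b[:300]]); cv2.imwrite("pics/crop1.png",c)
E
```

```text
(no output)
```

View pics/crop1.png

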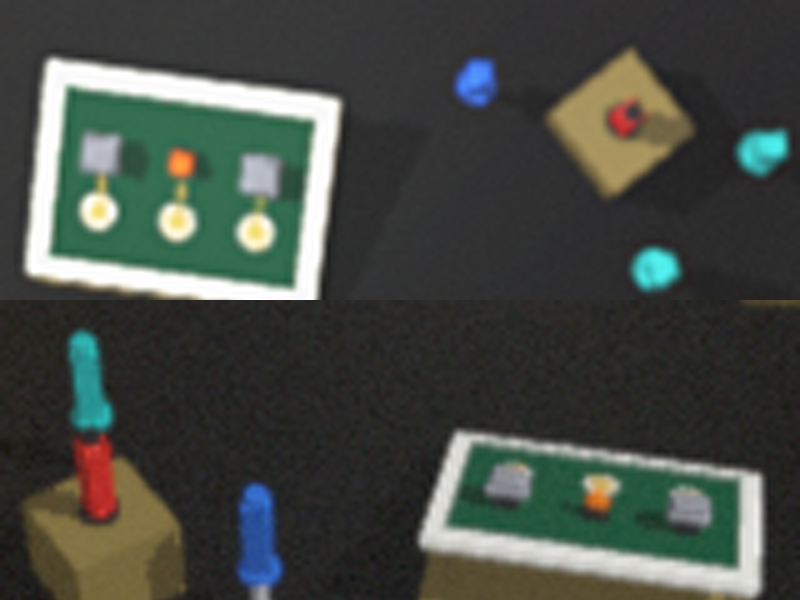

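The crop confirms the target: of the upright probe shapes, red sits in the block at top (349,218), while turquoise (377,225) and (356,249) and blue (320,211) are look-alikes. The orange stem is the middle key at top (261,227), so the spot to touch is the middle one at (260,239). Next I'll measure positions.

```bash
cat > h.py <<'E'
import cv2, numpy as np
from station import camera_info
I={n:camera_info(n) for n in("scene","top")}
def ray(n,p):
    c=I[n];u=cv2.undistortPoints(np.array(p,float).reshape(1,1,2),c["intrinsics"],c["dist"]).ravel()
    d=c["T"][:3,:3]@[u[0],-u[1],-1];return c["T"][:3,3],d/np.linalg.norm(d)
def onz(n,p,z):
    o,d=ray(n,p);return o+d*(z-o[2])/d[2]
def onplane(n,p,q,nn):
    o,d=ray(n,p);return o+d*(nn@(q-o))/(nn@d)
def tri(pt,ps):
    o1,d1=ray("top",pt);o2,d2=ray("scene",ps)
    s=np.linalg.lstsq(np.c_[d1,-d2],o2-o1,rcond=None)[0]
    a,b=o1+s[0]*d1,o2+s[1]*d2;return (a+b)/2,np.linalg.norm(a-b)
def proj(n,X):
    c=I[n];q=np.linalg.inv(c["T"])@np.r_[X,1];q=q[:3]*[1,-1,-1]
    return cv2.projectPoints(q.reshape(1,1,3),np.zeros(3),np.zeros(3),c["intrinsics"],c["dist"])[0].ravel()
def big(m):
    cs=cv2.findContours(m.astype(np.uint8),cv2.RETR_EXTERNAL,cv2.CHAIN_APPROX_NONE)[0]
    return sorted(cs,key=cv2.contourArea,reverse=True)
E
python3 - <<'E'
from h import *
R=dict(top=(slice(195,265),slice(225,385)),scene=(slice(140,225),slice(255,415)))
G={};C={}
for n in R:
    im=cv2.imread(f"pics/{n}0.png");y0,x0=R[n][0].start,R[n][1].start
    k=5;big_=cv2.resize(im[R[n]],None,fx=k,fy=k,interpolation=cv2.INTER_CUBIC)
    f=lambda p:(np.asarray(p,float)+.5)/k-.5+[x0,y0]
    h=cv2.cvtColor(big_,cv2.COLOR_BGR2HSV);H,S,V=cv2.split(h)
    g=big((H>55)&(H<85)&(S>90)&(V>40)&(V<180))[0]
    q=cv2.approxPolyN(cv2.convexHull(g),4).reshape(4,2);G[n]=f(q)
    print(n,"green",G[n].round(1).tolist())
    r=big(((H<6)|(H>174))&(S>150)&(V>60))[0];rr=cv2.minAreaRect(r);print(" red",f(rr[0]).round(1),np.array(rr[1])/k,f(cv2.boxPoints(rr)).round(1).tolist())
    o=big((H>6)&(H<17)&(S>170)&(V>150))[0];m=cv2.moments(o);C[n]=f([m['m10']/m['m00'],m['m01']/m['m00']]);print(" stem",C[n].round(1),cv2.contourArea(o)/k/k)
    b=big((H>15)&(H<28)&(S>70)&(V>90))[:2]
    for c in b: print(" olive",cv2.contourArea(c)/k/k,f(cv2.approxPolyN(cv2.convexHull(c),4 if n=="top" else 6).reshape(-1,2)).round(1).tolist())
    if n=="top":
        w=(V>170)&((S<60)|((H>15)&(H<35)))
        P=[]
        for c in big(w)[:6]:
            m=cv2.moments(c);p=f([m['m10']/m['m00'],m['m01']/m['m00']]);print(" white",p.round(1),cv2.contourArea(c)/k/k)
# sort corners by world coordinates at z=.05 and triangulate
W={n:sorted([(onz(n,p,.05),p) for p in G[n]],key=lambda t:np.arctan2(t[0][1]-np.mean([onz(n,p,.05)[1] for p in G[n]]),t[0][0]-np.mean([onz(n,p,.05)[0] for p in G[n]]))) for n in G}
for a,b in zip(W["top"],W["scene"]):
    X,e=tri(a[1],b[1]);print("corner",X.round(4),"gap",round(e,4))
print("stem",tri(C["top"],C["scene"]))
E
```

```text
top green [[287.0, 219.2], [282.8, 251.8], [235.0, 245.2], [238.2, 212.4]]
 red [348.8 218.9] [5.38059196 3.66102142] [[345.8, 217.6], [348.8, 215.6], [351.8, 220.1], [348.7, 222.1]]
 stem [260.9 227.2] 14.919999999999998
 olive 470.4 [[364.4, 221.0], [346.2, 234.8], [332.8, 217.6], [350.6, 203.6]]
 olive 9.459999999999999 [[262.6, 240.2], [259.0, 240.2], [258.2, 238.6], [260.2, 235.6]]
 white [260.8 231.8] 2551.92
 white [348.3 229. ] 9.540000000000001
 white [355.6 214.9] 3.04
 white [342.9 224.6] 2.0
 white [350.4 213.4] 1.6
 white [338.9 215.9] 1.1
scene green [[402.0, 180.8], [401.6, 197.6], [344.4, 189.4], [349.4, 173.6]]
 red [273.5 180.1] [16.76299896  7.95353851] [[268.9, 172.1], [276.8, 171.5], [278.0, 188.2], [270.1, 188.8]]
 stem [374.1 184.7] 8.84
 olive 462.88 [[290.4, 188.8], [290.4, 193.4], [284.4, 206.0], [272.0, 212.0], [260.2, 186.8], [278.8, 175.6]]
 olive 296.52 [[352.8, 196.8], [403.8, 204.2], [403.8, 216.2], [398.6, 216.2], [338.0, 206.8], [341.0, 195.2]]
corner [0.4433 0.073  0.0244] gap 0.0026
corner [0.5536 0.0582 0.0616] gap 0.0016
corner [0.5762 0.2263 0.0627] gap 0.0005
corner [0.4655 0.2407 0.0252] gap 0.0002
stem (array([0.52580106, 0.14740344, 0.0606709 ]), np.float64(0.0009214031099727839))
```

```bash
python3 - <<'E'
from h import *
# panel plane
P=np.array([[.4433,.073,.0244],[.5536,.0582,.0616],[.5762,.2263,.0627],[.4655,.2407,.0252]])
c=P.mean(0);nn=np.linalg.svd(P-c)[2][2];nn*=np.sign(nn[2]);print("n",nn,"tilt",np.degrees(np.arccos(nn[2])),"c",c)
im=cv2.imread("pics/top0.png");k=5;x0,y0=225,195
b=cv2.resize(im[195:265,225:300],None,fx=k,fy=k,interpolation=cv2.INTER_CUBIC)
H,S,V=cv2.split(cv2.cvtColor(b,cv2.COLOR_BGR2HSV))
for cc in cv2.findContours(((V>150)&~((H>50)&(H<90)&(S>80))).astype(np.uint8),cv2.RETR_LIST,cv2.CHAIN_APPROX_NONE)[0]:
    a=cv2.contourArea(cc)/25
    if 15<a<100:
        (u,v),r=cv2.minEnclosingCircle(cc);m=cv2.moments(cc);u,v=m['m10']/m['m00'],m['m01']/m['m00']
        p=(np.array([u,v])+.5)/k-.5+[x0,y0];print("blob",p.round(1),a,r/k,onplane("top",p,c,nn).round(4))
for p in ([260.9,227.2],):print("stem foot/top",onplane("top",p,c+nn*.016,nn))
# block
T=[[364.4,221.0],[332.8,217.6],[350.6,203.6]];Sx=[[260.2,186.8],[290.4,188.8],[278.8,175.6]]
# world +y is left in top, right in scene
for t,s in zip([[364.4,221],[332.8,217.6],[346.2,234.8]],[[260.2,186.8],[290.4,188.8],[278.8,175.6]]):print("block corner",tri(t,s))
Q=np.array([onz("top",t,.06) for t in [[364.4,221],[346.2,234.8],[332.8,217.6],[350.6,203.6]]]);m=Q.mean(0)
print("block",m,np.linalg.norm(np.roll(Q,-1,0)-Q,axis=1),np.degrees(np.arctan2(*(np.roll(Q,-1,0)-Q)[:,1::-1].T)))
for z in(.065,.12,.126):print(z,"scene",proj("scene",np.r_[m[:2],z]).round(1),"top",proj("top",np.r_[m[:2],z]).round(1))
s=cv2.imread("pics/scene0.png")[165:200,255:295];t=im[205:235,332:367]
s=cv2.resize(s,(400,350),interpolation=cv2.INTER_CUBIC);t=cv2.resize(t,(400,343),interpolation=cv2.INTER_CUBIC)
o=np.zeros((350,800,3),np.uint8);o[:,:400]=s;o[:343,400:]=t
cv2.imwrite("pics/crop2.png",np.clip(o*1.4,0,255).astype(np.uint8))
E
```

```text
n [-0.31563607  0.03674433  0.94816862] tilt 18.52797466522452 c [0.50965  0.14955  0.043475]
blob [275.7 240.9] 48.74 4.214461898803711 [0.4804 0.0985 0.0357]
blob [260.  238.5] 52.04 5.787074279785156 [0.4887 0.1529 0.0364]
blob [276.3 229.6] 46.26 4.661564636230469 [0.5187 0.0961 0.0486]
blob [260.7 227.3] 21.52 2.8676212310791014 [0.5265 0.1498 0.0491]
blob [244.3 231.3] 95.64 9.738575744628907 [0.513  0.2066 0.0424]
stem foot/top [0.52558046 0.14722507 0.06574283]
block corner (array([ 0.54879525, -0.20399955,  0.04881852]), np.float64(0.00673548221252951))
block corner (array([ 0.56024569, -0.10144271,  0.0589453 ]), np.float64(0.007509184206422278))
block corner (array([ 0.50166079, -0.14654169,  0.05515333]), np.float64(0.0060177325037229605))
block [ 0.5543272  -0.15141487  0.06      ] [0.0786101  0.07423443 0.07832024 0.07594826] [ 127.05204469   37.75315019  -51.6971526  -142.02989335]
0.065 scene [275.4 185.2] top [348.6 219.1]
0.12 scene [273.7 171.8] top [350.3 217.6]
0.126 scene [273.5 170.3] top [350.5 217.4]
```

View pics/crop2.png

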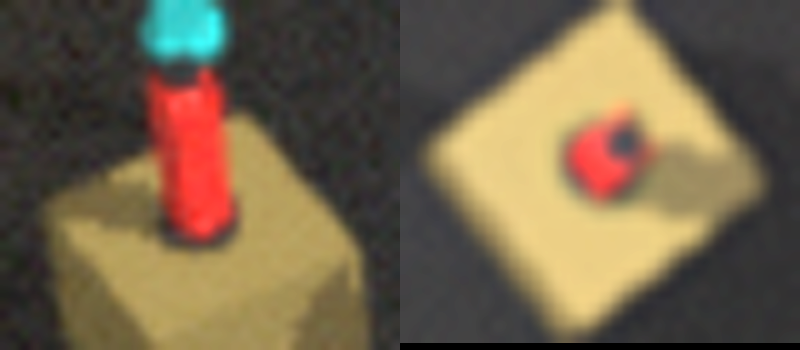

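Checks: the panel tilt comes out at 18.5° against 18° given, and its middle at 43.5 mm against 45 mm. The middle spot is about 40 mm from the stem, against 37 mm given. The crop shows the probe's grip aligned with the block's edges (yaw about 38°), with its black cap at top (351,217) and scene (272.8,171). Now I'll grasp and lift.

```bash
python3 - <<'E'
from station import *
from h import *
from scipy.spatial.transform import Rotation as Ro
cap,e=tri((351.2,216.9),(272.8,171.2));col,e2=tri((349.5,218.7),(274.4,186.5));print("cap",cap,e,"collar",col,e2)
xy=(cap[:2]+col[:2]+np.array([.5543,-.1514]))/3 if np.linalg.norm(cap[:2]-[.5543,-.1514])<.015 else np.array([.5543,-.1514])
print(xy)
a=np.radians(37.8);X=np.array([np.cos(a),np.sin(a),0]);Z=np.array([0,0,-1.]);R=np.c_[X,np.cross(Z,X),Z]
q=Ro.from_matrix(R).as_quat(scalar_first=True)
command_gripper(.6)
move_pose([*xy,.24],q);print(get_time(),get_joint_pos())
print(movel([*xy,.076],v=.12,until_force=8),get_tcp_pos())
command_gripper(0);print("w",get_grip_width()*88,get_ft_force())
movel([*xy,.17],v=.1)
wait(.3);print(get_time(),get_grip_width()*88,get_ft_force(),get_ft_torque())
for n in("scene","top"):cv2.imwrite(f"pics/{n}1.png",read_camera(n)[:,:,::-1])
s=cv2.imread("pics/scene1.png");t=cv2.imread("pics/top1.png")
cv2.imwrite("pics/crop3.png",np.hstack([cv2.resize(s[120:220,230:330],(400,400),interpolation=cv2.INTER_CUBIC),cv2.resize(t[170:270,300:400],(400,400),interpolation=cv2.INTER_CUBIC)]))
E
```

```text
cap [ 0.55618291 -0.15371418  0.12403733] 0.00045522944608047836 collar [ 0.55601335 -0.15459915  0.06074779] 0.00033198220658118183
[ 0.55549876 -0.15323777]
3.7833 [-2.88651987e-01  3.32210402e-01  1.72475232e+00  9.90037071e-05
  1.08464117e+00 -9.49447115e-01]
False [ 0.55606185 -0.15340545  0.07674863]
w 15.826968280749337 [-0.08700286 -0.17942026  1.21078954]
7.35 15.952284368177892 [ 0.04983647  0.53708968 -0.16408936] [-0.05736641  0.01417042  0.05289742]
```

View pics/crop3.png

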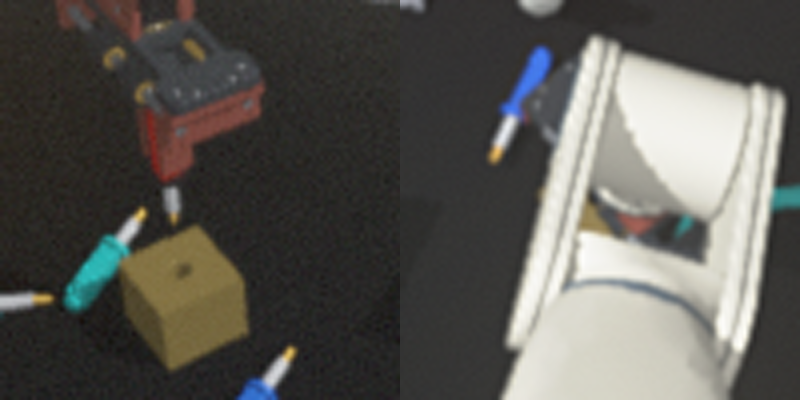

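The probe is held plumb: grip width is 15.9 mm and its tip shows at scene pixel (273.4,175). The free-standing look-alikes now lie on the desk and are not part of the job. Next I hover 15 mm off the spot and look.

```bash
python3 - <<'E'
from station import *
from h import *
from scipy.spatial.transform import Rotation as Ro
p=np.array(get_tcp_pos());print("tcp",p,"pred tip scene",proj("scene",p-[0,0,.0607]))
nn=np.array([-.31563607,.03674433,.94816862]);S=np.array([.4882,.1530,.0364])+nn*.0012
a=np.radians(37.8);Z=-nn;X=np.array([np.cos(a),np.sin(a),0]);X-=X@Z*Z;X/=np.linalg.norm(X);R=np.c_[X,np.cross(Z,X),Z]
q=Ro.from_matrix(R).as_quat(scalar_first=True)
movel([p[0],p[1],.23],v=.2)
move_pose(S+nn*(.0607+.09),q)
movel(S+nn*(.0607+.015),v=.1)
wait(.3);p=np.array(get_tcp_pos());tip=p-nn*.0607
print(get_time(),"tip",tip,"pred scene",proj("scene",tip),"top",proj("top",tip),"spot scene",proj("scene",S),get_ft_force())
np.savez("st.npz",S=S,nn=nn,q=q)
for n in("scene","top"):cv2.imwrite(f"pics/{n}2.png",read_camera(n)[:,:,::-1])
s=cv2.imread("pics/scene2.png");t=cv2.imread("pics/top2.png")
cv2.imwrite("pics/crop4.png",np.hstack([cv2.resize(s[140:215,340:415],(400,400),interpolation=cv2.INTER_CUBIC),cv2.resize(t[190:265,222:297],(400,400),interpolation=cv2.INTER_CUBIC)]))
E
```

```text
tcp [ 0.55541055 -0.15321845  0.16975435] pred tip scene [273.39479206 174.77134142]
10.3833 tip [0.48323226 0.15375985 0.05225134] pred scene [375.74464722 177.12664197] top [259.20053027 239.85111587] spot scene [375.07892231 181.49300961] [5.57314713e-01 6.98439599e-01 2.93590137e-04]
```

View pics/crop4.png

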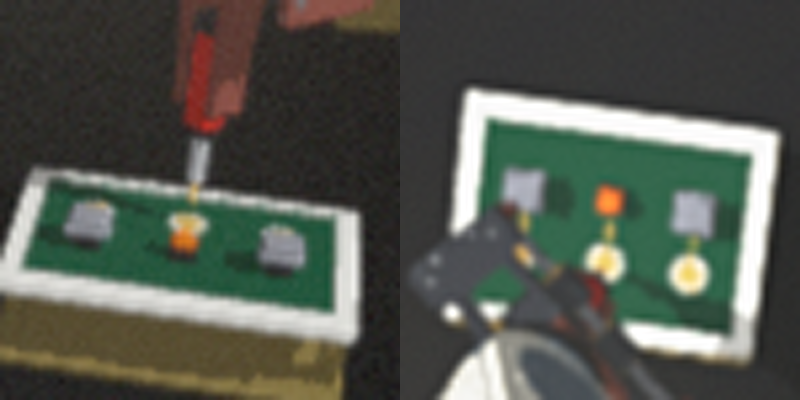

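The tip is at scene (376,177), matching the prediction (375.7,177.1), and the ring at (375,181.6) matches the spot's projection. I'll descend slowly.

```bash
python3 - <<'E'
from station import *
from h import *
d=np.load("st.npz");S,nn=d["S"],d["nn"]
p=np.array(get_tcp_pos());print("collar pred",proj("scene",p-nn*.0607+nn*.0465),"seen 378,164")
F0=np.array(get_ft_force())
f=lambda:float((np.array(get_ft_force())-F0)@nn)
hit=movel(S+nn*(.0607-.006),v=.01,until_force=1.6)
h=lambda:(np.array(get_tcp_pos())-S)@nn-.0607
wait(.3);print(hit,"h",h(),"f",f(),get_time())
print("lat",np.linalg.norm(np.array(get_tcp_pos())-S-nn*(h()+.0607)))
if not hit: raise SystemExit
for i in range(4):
    v=np.mean([f() for _ in range(3)])
    if v>2.1: break
    movel(np.array(get_tcp_pos())-nn*.001,v=.01);wait(.2);print("h",h(),"f",f())
print(get_time(),get_grip_width()*88)
for n in("scene",):cv2.imwrite("pics/scene3.png",read_camera(n)[:,:,::-1])
s=cv2.imread("pics/scene3.png");cv2.imwrite("pics/crop5.png",cv2.resize(s[140:215,340:415],(600,600),interpolation=cv2.INTER_CUBIC))
E
```

```text
collar pred [377.61179847 163.53787976] seen 378,164
True h -0.0018003446215865068 f 0.5866347354933669 12.275
lat 0.0005465222491321007
h -0.002780706471712073 f 2.0185909589771693
h -0.003771497128986355 f 2.3408882187573896
13.175 15.845309394599225
```

View pics/crop5.png

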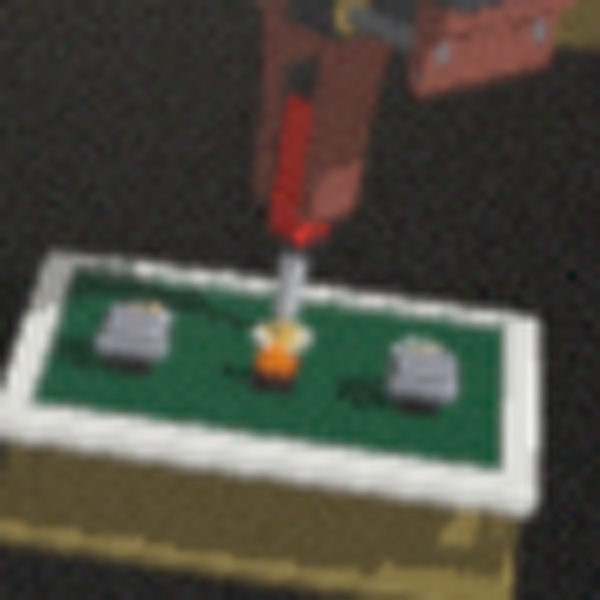

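The tip sits on the ringed middle spot behind the orange stem, at scene crop (283,325). The force reading is noisy, so I'll average it, correct if needed, and hand in.

```bash
python3 - <<'E'
from station import *
import numpy as np
d=np.load("st.npz");S,nn=d["S"],d["nn"]
def avg():
    v=[]
    for _ in range(20): wait(.05);v.append(np.array(get_ft_force()))
    return np.mean(v,0)@nn,np.std(v,0)@abs(nn)
p=np.array(get_tcp_pos());r=[]
# spring law from two depths (still in contact), 1.5 mm apart
r.append(avg()); movel(p-nn*.0015,v=.01); r.append(avg())
movel(p+nn*.009,v=.03); wait(.3); z=avg()       # zero, off the spot along the normal
f=[x[0]-z[0] for x in r]; print("f",f,"noise",r[0][1],"depths mm",[(x-.5)/.5 for x in f])
dep=np.mean([(f[0]-.5)/500,(f[1]-.5)/500-.0015])
print("depth at p",dep)
assert 0<dep<.0065
movel(p-nn*(.004-dep),v=.015); wait(.3); g=avg()
print("final f",g[0]-z[0],get_time(),get_grip_width()*88)
E
```

```text
f [np.float64(2.926398612647984), np.float64(3.6491425194805647)] noise 0.4870444311959781 depths mm [np.float64(4.852797225295968), np.float64(6.298285038961129)]
depth at p 0.004825541132128549
final f 2.7599111377594387 19.3167 15.833490638227858
```

```bash
python3 - <<'E'
from station import *
job_done();print(get_time())
E
```

```text
the job is handed in; nothing more can be done
the job is handed in; nothing more can be done
```

I took the red probe out of its block and handed the job in with its tip pressed on the middle brass spot, the one in front of the key with the orange stem. `job_done()` gives no verdict; the clock read about 19.3 s just before it.

**Last checks:**
- **Force and spring:** I measured 2.76 N averaged (noise about 0.5 N). By the spring's force law that puts the tip about 4.5 mm in, a little past half way.
- **Position:** In the camera image the tip matched its predicted place to within a pixel. The tool was 0.5 mm off the line through the spot at first contact. I then backed off about 9 mm along the panel's normal to zero the force and pressed again. I took no picture after that.
- **Angle:** I set the probe square to the measured panel, which came out at 18.5° against the 18° given. Before touching down, the collar in the image agreed with that angle.
- **Grip:** The grip width stayed at 15.8 mm.

**What disagreed or went unexplained:**
- **Block height:** My two-view estimate was poor (49–59 mm, with 6–7 mm ray gaps). I relied instead on the collar and cap heights, which fitted the given sizes.
- **Look-alikes:** The blue and turquoise probes stood upright at the start and were lying on the desk after the grasp. The tool showed no contact force at the times I read it, so they probably toppled by themselves. I did not check this.
- **Bystanders:** I did not measure the listed loose things again at the end. The arm was never near them.

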